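# Release and close the extended sample tray of a vial heater

## Robot

A 6-joint arm with a two-finger parallel gripper is mounted at the origin on the work surface. World frame = base frame: x ahead of the robot, y to its left, z up, the work surface at z = 0. Lengths are in mm, angles in rad, forces in N, time in s.
With the tool pointing down it reaches from about 325 to 775 mm from the base axis. Payload 5.5 kg.
Tool frame: the origin (TCP) lies between the finger pads; the fingertips stand 22 mm ahead of it and the grasp point (between the pads) lies 3 mm ahead of it; z points along the fingers, y is the line along which they close (so a half turn about z gives the same grasp; the last joint's range is limited). The gripper opens to 85 mm and grips with 20 to 120 N. Pads are 22 mm wide; open, the fingers measure 114 mm over their backs; the gripper's body (76 mm by 85 mm) begins 54 mm behind the grasp point. The pads swing forward as they close: fully open they stand 13 mm farther back than shut.
Start: joints at [1.092, 0.091, 1.231, -0, 1.82, -0.057], TCP at [245.648, 547.425, 253.275] pointing down, gripper open.
Joint ranges: [-2.87, 2.87], [-0.86, 2.18], [0.17, 2.46], [-1.51, 4.65], [0.06, 2.69], [-2.65, 2.65]. Speed limits (rad/s): [2.57, 2.57, 3.01, 3.14, 3.14, 3.14].

## Interface

Orientations are given as a rotation vector (axis times angle).
In Python, from rig import ctrl gives the robot as it stands.
- The arm moves only by the tool shift_gripper, called as name(argument=value, ...) on one line, values as JSON. Schema: {"type":"object","properties":{"moves":{"type":"object","properties":{"x":{"type":"array","items":{"type":"number"},"minItems":1,"maxItems":8},"y":{"type":"array","items":{"type":"number"},"minItems":1,"maxItems":8},"z":{"type":"array","items":{"type":"number"},"minItems":1,"maxItems":8},"drx":{"type":"array","items":{"type":"number"},"minItems":1,"maxItems":8},"dry":{"type":"array","items":{"type":"number"},"minItems":1,"maxItems":8},"drz":{"type":"array","items":{"type":"number"},"minItems":1,"maxItems":8},"jaw":{"type":"array","items":{"type":"number"},"minItems":1,"maxItems":8}},"additionalProperties":false,"required":["x","y","z","drx","dry","drz","jaw"]},"only":{"type":"string"},"quiet":{"type":"boolean"},"lines":{"type":"string"}},"required":["moves"],"additionalProperties":false}. moves is an object with one list for each field, all of the same length, 1 to 8, a row being the entries at one place: x, y, z (the shift in mm), drx, dry, drz (a rotation vector in rad), jaw (the finger opening in mm); each row shifts and turns the commanded pose from where the row before left it, along the tool's axes as they then stand; what a row does not reach is not made up. A row lasts 1/12 s, in which the tool goes at most 41.7 mm and 0.125 rad, less where a joint would pass 70% of its speed; a pose out of reach is approached as far as the arm can. The fingers move at their own pace and stop on an object; the grip force is fixed at half the most. Time passes only in rows, so rows that do not move let the fingers close. The tool returns the time, the measured TCP pose, the force, the opening and the grip force at its end. only (a regular expression) keeps the lines of the reply that match it, lines (a string "A,B") keeps lines A to B, and quiet returns only ok. Input that does not fit is refused with a message, and nothing moves.
- ctrl.sense(): the state, without advancing time (a new reading comes with each control period).
- ctrl.read_camera(name): name is "side" or "top" or "wrist"; returns the picture (384x512x3 uint8, red, green, blue); there is no depth.
- ctrl.camera_params(name): a dict with "mtx" (3x3 intrinsics, pixels), "rvec" (rotation vector, rad) and "tvec" (3), from world to camera coordinates, as OpenCV has them. Camera axes: x right, y down, z forward; pixel columns grow to the right and rows downward; lengths in mm; the calibration is good to about 2 mm. The wrist camera is an equidistant fisheye: a pixel r from the principal point sees the ray r / f radians off the axis. A picture is of the moment at which its call begins: read the wrist's pose just before it. camera_params takes no time and is no camera call; for the wrist camera it gives the pose at the moment of the call.
- ctrl.hand_in(): hands the job in; it is judged then, once.
The state is a dict: "t": time; "qpos": joint angles; "qd": joint speeds; "effort": joint torques, N m; "position": TCP position; "orientation": TCP orientation; "contact_force": force on the tool from outside, world axes, zero at the start; "ft_torque": the same for the moment, N m; "gripper_width": finger opening in mm; "gripper_force": force on a finger pad.
Only numpy, scipy, OpenCV 4.12 (cv2) and the standard library are available. Lean on these libraries where they do the work, as an engineer would, in place of code of your own. Each camera call takes 0.05 s, during which the arm holds its last target. There are 200 camera calls.

## Task

One of the two vial heaters has its sample tray standing out, locked by its slide. Press the release lever beside the tray down and keep it pressed while sliding the tray in past the catch teeth, then push the tray gently in until it is fully home, without slamming it. The three jars on the tray must stay standing on it, and the things lying about must be left alone.

Things in the scene. Friction and masses are not known exactly. Their poses are not given: they have to be found in the camera images.
- unit_a: The heater whose tray is out: grey housing 250 mm wide (y), 330 mm deep (x); hood top z 130 mm, on it a well block (x 50 to 260 mm, top z 142 mm) and behind a white box (x 280 mm on, top z 145 mm). Fixed. Origin on the bench under the middle of the hood's front edge; +x points into the housing, the tray stands out to -x, y lateral, z up. Stands left or right of unit_b.
- unit_b: The other, identical heater, its tray already shut, axes and origin as for unit_a. Fixed; nothing to do there.
- tray (a joint): Travel of the tray along unit_a's +x, m: 0 to 0.003 at the start = fully out, locked; 0.140 = home (end stop). Friction about 2.5 N; stays where left; about 0.9 kg loaded. Three teeth in the housing, 18 mm apart, block it unless the lever is pressed; a lever let go before 0.053 drops in behind the next tooth. From 0.053 on the tray runs free with the lever up.
- lever (a joint): Angle of the release lever, rad: 0 = up (sprung, locking), 0.33 = fully pressed; the pawl clears the teeth from 0.14 on, 0.20 to 0.28 is a good range to hold. The lever is a rocker on the tray's outer -y side; its axle lies along y, 60 mm behind the pad's centre (unit_a's +x) and 8 mm below the pad's top. The spring resists at the pad with about 3 N at first, 5 N at the end.
- lever_pad (a point): Centre of the top of the lever's pad, a dark steel plate 26 (x) by 24 mm, z 58 mm when up; sinks 60 mm x angle (19 mm at the end). A thumb lip 17 mm high stands at its +x edge, face 13 mm from this point: a fingertip on the pad can push the tray by it. Tray out: 52 mm before the hood's edge. Free below to z 28 mm; tray wall (top z 38 mm) 36 mm to +y. Moves with the tray.
- tray_front (a point): Centre of the outer face of the tray's white front panel, 230 mm wide, 52 mm high (z 12 to 64 mm), 10 mm thick; the face looks to unit_a's -x and is plain, to be pushed in. It is 146 mm in front of the hood's edge when the tray is out, 6 mm in front of it when home.
- hood_edge (a point): Middle of the lower front edge of unit_a's hood, a 20 mm plate (z 110 to 130 mm) that juts out 60 mm beyond the side walls; below it the lever's side is open for these 60 mm. The lever goes in under the hood: an upright tool strikes the hood; one leaning 30 to 45 degrees, tips pointing down and to unit_a's +x, clears it.
- jar_a: A small capped glass jar, 26 mm across, 45 mm high, 35 g, standing loose on the tray's deck (deck top z 30 mm, tray walls 8 mm high). Origin at the centre of its underside, z up.
- jar_b: A small capped glass jar, 26 mm across, 45 mm high, 35 g, standing loose on the tray's deck (deck top z 30 mm, tray walls 8 mm high). Origin at the centre of its underside, z up.
- jar_c: A small capped glass jar, 26 mm across, 45 mm high, 35 g, standing loose on the tray's deck (deck top z 30 mm, tray walls 8 mm high). Origin at the centre of its underside, z up.
- spare_jar: A bystander: the same kind of jar, standing on the bench in front of unit_b. Origin under its centre.
- beaker: A bystander: glass beaker 60 mm across, 65 mm high, on the bench in front of unit_b. Origin under its centre.
- cap: A bystander: white screw cap, 32 mm across, 13 mm high, lying on the bench on the lever's side of the tray. Origin under its centre.
- spatula: A bystander: steel spatula 150 mm long, lying on the bench beside the tray on the side away from the lever. Origin under its middle.

How it is judged (in metres and radians):
On the way, in this order (a step that is already met when the one before it is completed fails the run):
1. the lever is pressed while the tray is still fully out (value of joint lever above 0.14 rad and value of joint tray below 0.012 m), for 0.05 s.
2. with the lever kept pressed the tray is slid in past the last tooth (value of joint lever above 0.12 rad and value of joint tray above 0.052 m), for 0.05 s.
At the end, for the whole second after the job is handed in: The tray is home to within 5 mm and at rest, the lever has sprung back up, the three jars stand upright (within 0.15 rad) and at rest on the tray's deck, and the spare jar, beaker, cap and spatula are within 30 mm of where they were (value of joint tray above 0.135 m and velocity of joint tray below 0.01 m/s and value of joint lever below 0.05 rad and angle between each of jar_a, jar_b, jar_c's own z axis and vertical below 0.15 rad and height (world z) of each of jar_a, jar_b, jar_c above 0.025 m and linear speed of each of jar_a, jar_b, jar_c below 0.02 m/s and distance of each of spare_jar, beaker, cap, spatula from where it was at the start of the episode below 0.03 m); the robot touches nothing.
It fails at once if the tray is slammed: it runs faster than 0.3 m/s (velocity of joint tray above 0.3 m/s).
It fails at once if a jar on the tray is tipped over (angle between any of jar_a, jar_b, jar_c's own z axis and vertical above 0.6 rad).
It fails at once if a bystander is shifted by more than 40 mm (distance of any of spare_jar, beaker, cap, spatula from where it was at the start of the episode above 0.04 m).
It also fails if it takes over 48 s, if anything falls off the work surface, if the arm or the gripper's body presses on something with over 40 N, if the wrist force passes 120 N, or if a joint passes its speed limit or range.

## Working session

There is one attempt and no reset: what is moved stays moved. The work goes in short steps, Python scripts to look and compute and a tool call to move; the robot and the scene stay as the last step left them, time stands still between calls to the robot, and variables do not carry over. Pictures are saved under pics/ and viewed, at most 10 in all, crops included, and the job is handed in when it is done.

```bash
ls; mkdir -p pics; python3 - <<'E'
from rig import ctrl
import cv2,numpy as np
s=ctrl.sense();print(s['t'],s['position'],s['orientation'])
for n in("top","side"):
    im=ctrl.read_camera(n);cv2.imwrite(f"pics/{n}0.png",im[:,:,::-1])
    p=ctrl.camera_params(n);print(n,p)
a=cv2.imread("pics/top0.png");b=cv2.imread("pics/side0.png")
cv2.imwrite("pics/top0b.png",cv2.resize(a,(800,600)));cv2.imwrite("pics/side0b.png",cv2.resize(b,(800,600)))
E
```

```text
pics
rig.py
0.0 [245.52346677 547.1926704  252.1233226 ] [-6.57586077e-01 -3.07143141e+00  3.06369119e-03]
top {'mtx': array([[494.90474953,   0.        , 263.96811975],
       [  0.        , 494.90474953, 190.79885541],
       [  0.        ,   0.        ,   1.        ]]), 'rvec': array([ 2.10723999, -2.14827567,  0.18361012]), 'tvec': array([  11.47158076,  548.99037097, 1179.79745953])}
side {'mtx': array([[397.57348011,   0.        , 247.68488703],
       [  0.        , 397.57348011, 187.45245177],
       [  0.        ,   0.        ,   1.        ]]), 'rvec': array([ 0.36928897, -2.76144806,  1.23263728]), 'tvec': array([497.02988477, 151.07869063, 777.94541284])}
```

View pics/top0b.png

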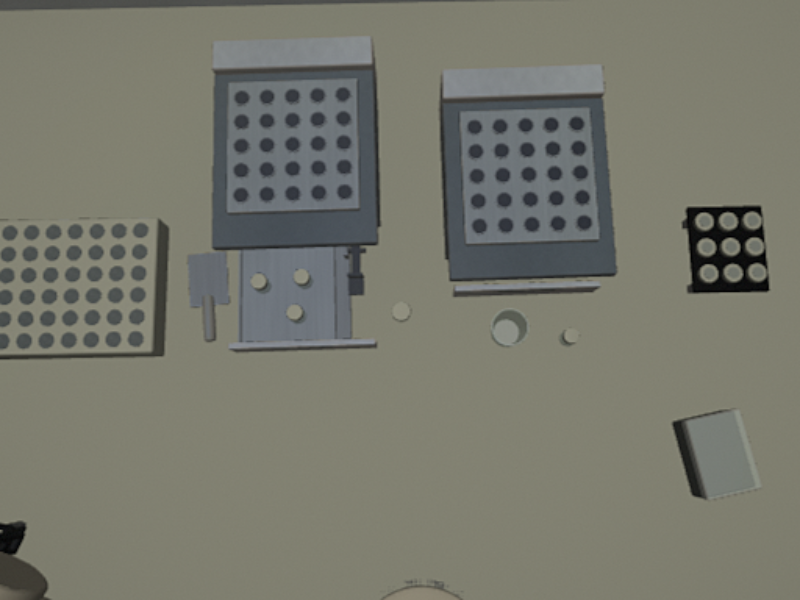

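View pics/side0b.png

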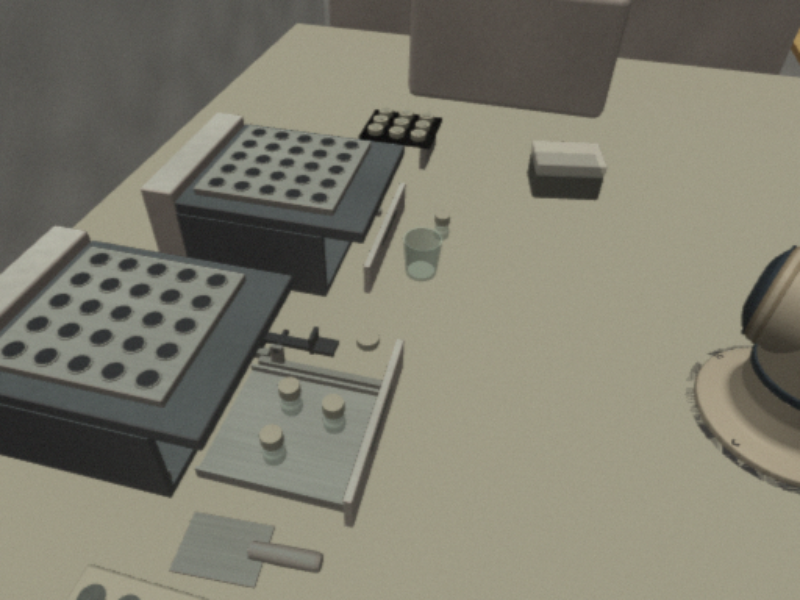

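The top view shows unit_a on the left. Its hood front edge runs (212,248)–(377,243), the panel's top front edge (230,349)–(376,345), and the lever pad is near (356,285). The cap is at (401,311), jars at (259,281), (302,276) and (294,312), and the spatula at about (208,295). In the side view the pad is at about (322,346), with the lip just beside it.

```bash
cat > h.py <<'E'
import numpy as np,cv2
from rig import ctrl
def px2w(n,uv,z,scale=1.5625):
    p=ctrl.camera_params(n);R=cv2.Rodrigues(p['rvec'])[0];t=p['tvec']
    d=R.T@np.linalg.inv(p['mtx'])@np.array([uv[0]/scale,uv[1]/scale,1]);c=-R.T@t
    return c+d*(z-c[2])/d[2]
def w2px(n,P,s=1.5625):
    p=ctrl.camera_params(n);return cv2.projectPoints(np.array(P,float).reshape(-1,3),p['rvec'],p['tvec'],p['mtx'],None)[0][:,0]*s
E
python3 - <<'E'
from h import *
np.set_printoptions(precision=1,suppress=True)
for k,uv,z in[("hoodL",(212,248),130),("hoodR",(377,243),130),("panL",(230,349),64),("panR",(376,345),64),("pad",(356,285),58),("cap",(401,311),13),("jar",(259,281),75),("jar",(302,276),75),("jar",(294,312),75)]: print(k,px2w("top",uv,z))
print("padside",px2w("side",(322,346),58))
a=cv2.imread("pics/top0.png")[145:235,140:270];b=cv2.imread("pics/side0.png")[190:260,150:270]
a=cv2.resize(a,None,fx=5,fy=5,interpolation=2);b=cv2.resize(b,(650,379),interpolation=2)
cv2.imwrite("pics/c0.png",a[:, :]);cv2.imwrite("pics/c1.png",b)
E
```

```text
hoodL [616.9 300.  130. ]
hoodR [619.7  52.3 130. ]
panL [471.8 285.4  64. ]
panR [473.6  58.8  64. ]
pad [570.2  89.7  58. ]
cap [534.4  20.   13. ]
jar [576.3 239.8  75. ]
jar [582.9 172.7  75. ]
jar [526.2 184.8  75. ]
padside [573.4  96.3  58. ]
```

View pics/c0.png

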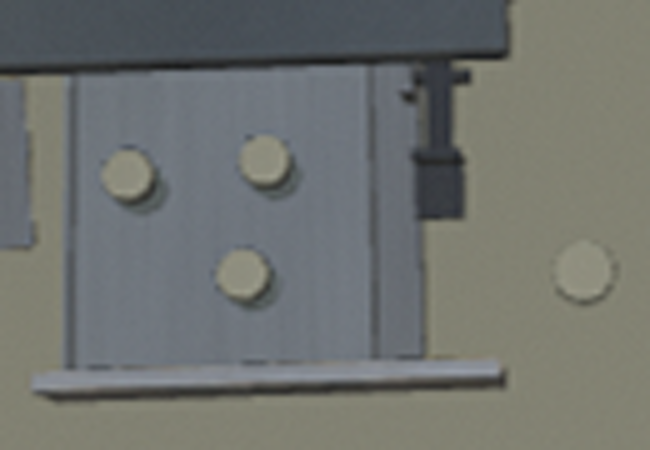

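View pics/c1.png

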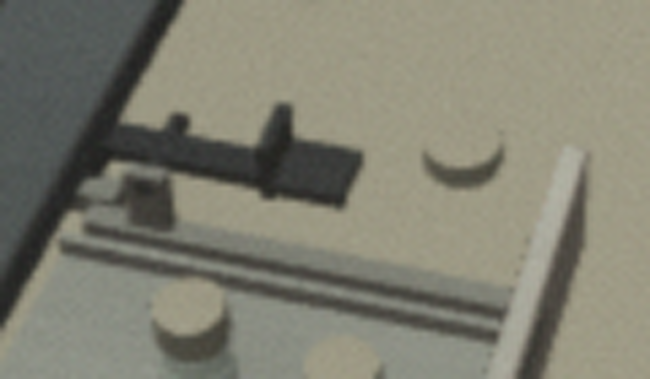

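The top crop shows the pad spanning (416–464, 160–217), centre (440,189), with the lip at its hood side. In the side crop the pad's centre is at about (313,176) with the lip at (275,150). The cap lies clear of both.

```bash
python3 - <<'E'
from h import *
from scipy.spatial.transform import Rotation as R
np.set_printoptions(precision=3,suppress=True)
print(px2w("top",(140+440/5,145+189/5),58,1),px2w("side",(207.8,222.5),58,1))
# corners of hood and panel
for uv,z in[((140+508/5,145+55/5),130),((140+505/5,145+380/5),64),((140+33/5,145+392/5),64)]:print(px2w("top",uv,z,1))
s=ctrl.sense();r=R.from_rotvec(s['orientation']);print(r.as_matrix(),s['position'],s['qpos'])
E
```

shift_gripper(moves={"x": [0,0,0,0,0,0,0],"y": [0,0,0,0,0,0,0],"z": [0,0,0,0,0,0,0],"drx": [0,0,0,0,0,0,0],"dry": [0,0,0,0,-0.1163,-0.1163,-0.1163],"drz": [-0.1075,-0.1075,-0.1075,-0.1075,0,0,0],"jaw": [0,0,0,0,0,0,0]})

```text
t: 0.68
position: [246.5, 547.4, 253.8]
orientation: [-0.01, 2.787, 0.004]
contact_force: [-0.6, 0.2, -1.1]
gripper_width: 0.8
gripper_force: 0.0
```

shift_gripper(moves={"x": [0,0,0,0],"y": [0,0,0,0],"z": [0,0,0,0],"drx": [0,0,0,0],"dry": [-0.1163,-0.1163,-0.1163,0],"drz": [0,0,0,0],"jaw": [0,0,0,0]})

```text
t: 1.02
position: [242.9, 547.1, 249.3]
orientation: [-0.018, 2.441, -0.002]
contact_force: [-0.8, -0.2, -1.4]
gripper_width: 0.2
gripper_force: 0.0
```

```bash
cat >> h.py <<'E'
from scipy.spatial.transform import Rotation as Rn
np.set_printoptions(precision=3,suppress=True)
def st(target=None):
    s=ctrl.sense();M=Rn.from_rotvec(s['orientation']).as_matrix();p=np.array(s['position'])
    tip=p+M@[11,0,22]
    print('t',s['t'],'p',p,'corner',tip,'F',s['contact_force'],'w',s['gripper_width'],'q',s['qpos']);print(M)
    if target is not None: print('tool delta for corner:',M.T@(np.array(target)-tip))
E
python3 -c "
from h import *;st([545,91,110])"
```

```text
t 1.0167 p [242.929 547.063 249.312] corner [248.695 546.988 225.401] F [-0.786 -0.21  -1.397] w 0.19516871602816188 q [ 1.44  -0.052  1.515 -0.692  1.566 -0.183]
[[-0.765 -0.013  0.644]
 [-0.014  1.     0.003]
 [-0.644 -0.006 -0.765]]
tool delta for corner: [-146.009 -458.941  277.658]
```

shift_gripper(moves={"x": [-11.5,-11.5,-11.5,-11.5,-11.5,-11.5,-11.5],"y": [-32.6,-32.6,-32.6,-32.6,-32.6,-32.6,-32.6],"z": [12,12,12,12,12,12,12],"drx": [0,0,0,0,0,0,0],"dry": [0,0,0,0,0,0,0],"drz": [0,0,0,0,0,0,0],"jaw": [0,0,0,0,0,0,0]}, lines="1,3")

```text
t: 1.6
position: [363.6, 318.7, 240.8]
orientation: [-0.01, 2.446, 0.005]
```

shift_gripper(moves={"x": [-11.5,-11.5,-11.5,-11.5,-11.5,-11.5,-11.5,0],"y": [-32.6,-32.6,-32.6,-32.6,-32.6,-32.6,-32.6,0],"z": [12,12,12,12,12,12,12,0],"drx": [0,0,0,0,0,0,0,0],"dry": [0,0,0,0,0,0,0,0],"drz": [0,0,0,0,0,0,0,0],"jaw": [0,0,0,0,0,0,0,0]}, lines="1,3")

```text
t: 2.27
position: [482.7, 84.3, 228.4]
orientation: [0.006, 2.443, -0.003]
```

```bash
python3 -c "
from h import *;st([552,91,80])"
```

```text
t 2.2667 p [482.72   84.292 228.425] corner [488.438  84.241 204.502] F [ 0.515 -0.126 -0.489] w -0.13400749750823812 q [ 0.181 -0.828  2.115 -0.131  1.168 -1.376]
[[-0.766  0.005  0.643]
 [ 0.003  1.    -0.004]
 [-0.643 -0.001 -0.766]]
tool delta for corner: [ 31.38    7.193 136.199]
```

shift_gripper(moves={"x": [6.3,6.3,6.3,6.3,6.3,0,0],"y": [1.4,1.4,1.4,1.4,1.4,0,0],"z": [27.2,27.2,27.2,27.2,27.2,0,0],"drx": [0,0,0,0,0,0,0],"dry": [0,0,0,0,0,0,0],"drz": [0,0,0,0,0,0,0],"jaw": [0,0,0,0,0,0,0]}, lines="1,5")

```text
t: 2.85
position: [543.2, 100.3, 101.6]
orientation: [-0.009, 2.449, 0.004]
contact_force: [0.4, -1.1, 0.5]
gripper_width: 0.1
```

```bash
python3 - <<'E'
from h import *
st([560.5,91,60])
a=ctrl.read_camera("side")[170:270,140:290,::-1];b=ctrl.read_camera("top")[145:235,200:270,::-1]
a=cv2.resize(a,None,fx=3.4,fy=3.4,interpolation=2);b=cv2.resize(b,(280,340));b=cv2.resize(b,(264,340))
b=b.copy();cv2.imwrite("pics/c2.png",np.hstack([a,b]));print(a.shape,b.shape)
E
```

```text
t 2.85 p [543.172 100.286 101.631] corner [548.762 100.337  77.678] F [ 0.411 -1.134  0.539] w 0.07119451474732287 q [ 0.186 -0.57   2.19  -0.152  0.843 -1.331]
[[-0.769 -0.008  0.639]
 [-0.006  1.     0.005]
 [-0.639  0.    -0.769]]
tool delta for corner: [ 2.315 -9.434 21.05 ]
(340, 510, 3) (340, 264, 3)
```

View pics/c2.png

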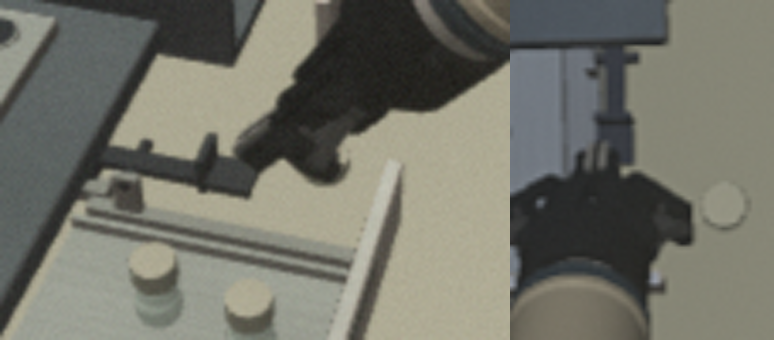

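The side crop shows the closed fingers at (250,150) just above and before the pad at (225,175). In the top crop the tips (594,158) sit about 12 mm to +y of the pad centre (616,140), so I'll shift about −11 in y.

shift_gripper(moves={"x": [0,0,0,0,0,0],"y": [-5.5,-5.5,0,0,0,0],"z": [0,0,7,6,0,0],"drx": [0,0,0,0,0,0],"dry": [0,0,0,0,0,0],"drz": [0,0,0,0,0,0],"jaw": [0,0,0,0,0,0]}, lines="1,5")

```text
t: 3.45
position: [552.2, 89.4, 92.7]
orientation: [-0.01, 2.445, 0.003]
contact_force: [-0.6, -0.6, -0.2]
gripper_width: -0.3
```

```bash
python3 -c "
from h import *;st([560.5,89,58])"
```

```text
t 3.45 p [552.153  89.405  92.743] corner [557.827  89.449  68.81 ] F [-0.631 -0.631 -0.206] w -0.2630591899210599 q [ 0.152 -0.543  2.19  -0.128  0.808 -1.371]
[[-0.767 -0.008  0.641]
 [-0.006  1.     0.005]
 [-0.641 -0.    -0.767]]
tool delta for corner: [ 4.887 -0.47  10.005]
```

shift_gripper(moves={"x": [2.5,2.5,0],"y": [0,0,0],"z": [5,5,0],"drx": [0,0,0],"dry": [0,0,0],"drz": [0,0,0],"jaw": [0,0,0]}, lines="2,4")

```text
position: [554.3, 89.5, 80.6]
orientation: [-0.01, 2.447, 0.003]
contact_force: [-1.7, 0.7, 0.2]
```

shift_gripper(moves={"x": [1.6,1.6,0],"y": [0,0,0],"z": [1.9,1.9,0],"drx": [0,0,0],"dry": [0,0,0],"drz": [0,0,0],"jaw": [0,0,0]}, lines="2,4")

```text
position: [555.1, 89.7, 77.8]
orientation: [-0.01, 2.443, 0.004]
contact_force: [-1.5, 0.7, 2.6]
```

shift_gripper(moves={"x": [1.6,1.6,0],"y": [0,0,0],"z": [1.9,1.9,0],"drx": [0,0,0],"dry": [0,0,0],"drz": [0,0,0],"jaw": [0,0,0]}, lines="2,4")

```text
position: [555.2, 89.6, 73.0]
orientation: [-0.01, 2.443, 0.004]
contact_force: [0.8, 0.4, 2.7]
```

```bash
python3 -c "
from h import *;st([560.5,89,43])"
```

```text
t 4.2 p [555.186  89.638  72.983] corner [560.921  89.69   49.065] F [0.819 0.375 2.718] w 0.21603982166925884 q [ 0.152 -0.513  2.207 -0.134  0.758 -1.363]
[[-0.765 -0.008  0.643]
 [-0.006  1.     0.006]
 [-0.643  0.    -0.765]]
tool delta for corner: [ 4.229 -0.687  4.367]
```

shift_gripper(moves={"x": [2,2.2,0,0],"y": [0,0,0,0],"z": [2.5,2.4,0,0],"drx": [0,0,0,0],"dry": [0,0,0,0],"drz": [0,0,0,0],"jaw": [0,0,0,0]}, lines="2,4")

```text
position: [555.1, 89.6, 66.6]
orientation: [-0.01, 2.443, 0.004]
contact_force: [1.3, -0.1, 3.7]
```

```bash
python3 - <<'E'
from h import *
st([560.5,89,43])
a=ctrl.read_camera("side")[170:270,140:290,::-1]
cv2.imwrite("pics/c3.png",cv2.resize(a,None,fx=5,fy=5,interpolation=2))
E
```

```text
t 4.5333 p [555.092  89.593  66.587] corner [560.819  89.643  42.666] F [ 1.325 -0.116  3.716] w -0.3031385163201893 q [ 0.152 -0.506  2.214 -0.136  0.744 -1.361]
[[-0.766 -0.008  0.643]
 [-0.006  1.     0.005]
 [-0.643  0.    -0.766]]
tool delta for corner: [ 0.034 -0.64  -0.464]
```

View pics/c3.png

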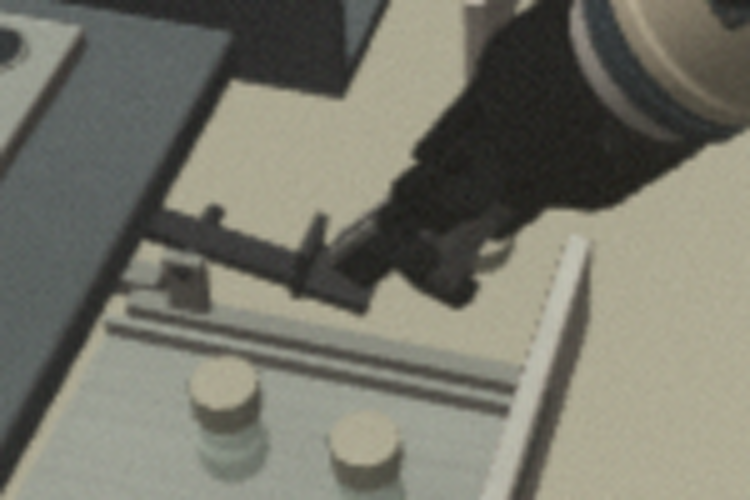

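The lever is visibly tilted down, with the fingertip on the pad and its front corner just short of the lip at (320,250). Now I'll push in.

shift_gripper(moves={"x": [-1.5,-1.5,-1.5,-2.3,-2.3,-2.3,-2.3,0],"y": [0,0,0,0,0,0,0,0],"z": [1.3,1.3,1.3,1.9,1.9,1.9,1.9,0],"drx": [0,0,0,0,0,0,0,0],"dry": [0,0,0,0,0,0,0,0],"drz": [0,0,0,0,0,0,0,0],"jaw": [0,0,0,0,0,0,0,0]}, lines="2,4")

```text
position: [573.4, 89.8, 66.6]
orientation: [-0.01, 2.443, 0.004]
contact_force: [-0.8, 0.9, 3.7]
```

```bash
python3 - <<'E'
from h import *
st([620,89.7,43])
a=ctrl.read_camera("side")[170:270,140:290,::-1]
cv2.imwrite("pics/c4.png",cv2.resize(a,None,fx=5,fy=5,interpolation=2))
E
```

```text
t 5.25 p [573.382  89.758  66.615] corner [579.105  89.808  42.693] F [-0.809  0.928  3.717] w -0.14723835180057251 q [ 0.145 -0.441  2.17  -0.132  0.723 -1.366]
[[-0.766 -0.008  0.643]
 [-0.006  1.     0.005]
 [-0.643  0.    -0.766]]
tool delta for corner: [-31.513  -0.445  26.062]
```

View pics/c4.png

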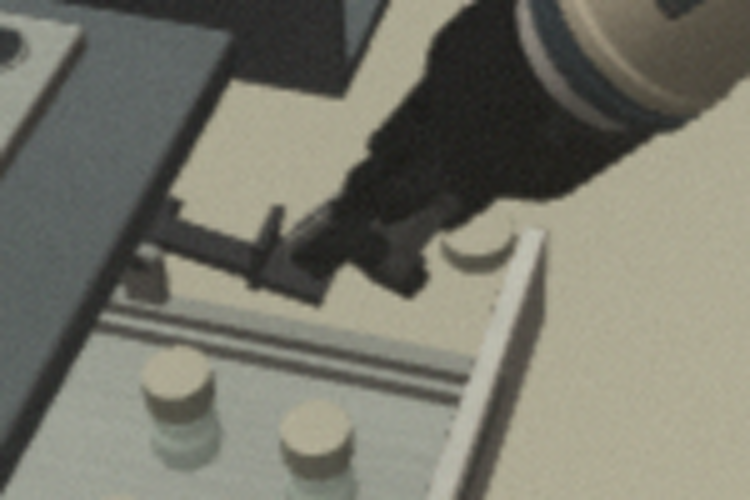

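The tray has moved in with the lever still down, and the jars are upright. Continuing.

shift_gripper(moves={"x": [-2.3,-2.3,-2.3,-2.3,-2.3,-2.3,-2.3],"y": [0,0,0,0,0,0,0],"z": [1.9,1.9,1.9,1.9,1.9,1.9,1.9],"drx": [0,0,0,0,0,0,0],"dry": [0,0,0,0,0,0,0],"drz": [0,0,0,0,0,0,0],"jaw": [0,0,0,0,0,0,0]}, lines="2,4")

```text
position: [593.9, 89.9, 66.4]
orientation: [-0.01, 2.444, 0.004]
contact_force: [-2.6, 1.1, 3.7]
```

shift_gripper(moves={"x": [-2.3,-2.3,-2.3,-2.3,-2.3,-2.3,-1.5,0],"y": [0,0,0,0,0,0,0,0],"z": [1.9,1.9,1.9,1.9,1.9,1.9,1.3,0],"drx": [0,0,0,0,0,0,0,0],"dry": [0,0,0,0,0,0,0,0],"drz": [0,0,0,0,0,0,0,0],"jaw": [0,0,0,0,0,0,0,0]}, lines="2,4")

```text
position: [614.1, 90.1, 66.9]
orientation: [-0.01, 2.443, 0.004]
contact_force: [-0.9, 1.6, 3.5]
```

```bash
python3 - <<'E'
from h import *
st([622,90,43])
a=ctrl.read_camera("side")[150:270,120:290,::-1];b=ctrl.read_camera("top")[145:235,140:270,::-1]
a=cv2.resize(a,(425,300),interpolation=2);b=cv2.resize(b,(433,300),interpolation=2)
cv2.imwrite("pics/c5.png",cv2.resize(np.vstack([a,b[:,:425]]),(600,600*600//600)))
E
```

```text
t 6.55 p [614.065  90.111  66.936] corner [619.794  90.162  43.016] F [-0.886  1.628  3.48 ] w -0.21147762632412928 q [ 0.131 -0.307  2.07  -0.125  0.688 -1.38 ]
[[-0.766 -0.008  0.643]
 [-0.006  1.     0.005]
 [-0.643  0.    -0.766]]
tool delta for corner: [-1.678 -0.18   1.43 ]
```

View pics/c5.png

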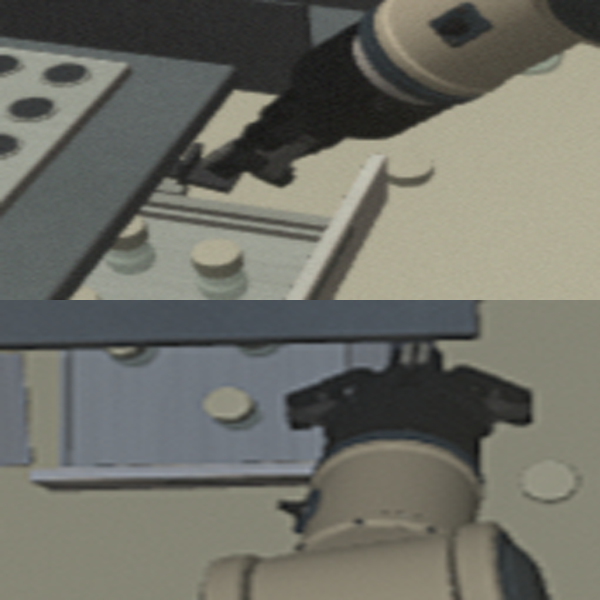

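The tray has reached about 50 mm (panel left corner at (32,487), jars upright), so it is just short of the last tooth. I'll lean the tool a little more for hood clearance, then push about 9 mm further.

shift_gripper(moves={"x": [1,1,0],"y": [0,0,0],"z": [-0.5,-0.5,0],"drx": [0,0,0],"dry": [-0.045,-0.045,0],"drz": [0,0,0],"jaw": [0,0,0]}, lines="2,4")

```text
position: [610.6, 89.7, 65.1]
orientation: [-0.01, 2.353, 0.003]
contact_force: [2.1, -0.3, 2.9]
```

shift_gripper(moves={"x": [-1.6,-1.6,-1.6,-1.6,0],"y": [0,0,0,0,0],"z": [1.5,1.5,1.5,1.5,0],"drx": [0,0,0,0,0],"dry": [0,0,0,0,0],"drz": [0,0,0,0,0],"jaw": [0,0,0,0,0]}, lines="2,4")

```text
position: [620.8, 89.9, 66.7]
orientation: [-0.009, 2.354, 0.004]
contact_force: [-0.2, -0.4, 2.7]
```

```bash
python3 - <<'E'
from h import *
st([630,90,43])
g=ctrl.read_camera("top");cv2.imwrite("pics/t6.png",g[:,:,::-1])
def edge(f): # panel front edge row near columns 150..185
    im=cv2.cvtColor(cv2.imread(f),cv2.COLOR_BGR2GRAY).astype(float)
    c=im[195:235,152:180].mean(1);return 195+np.argmin(np.diff(cv2.GaussianBlur(c.reshape(-1,1),(1,3),0)[:,0])),c.round()
e0,c0=edge("pics/top0.png");e1,c1=edge("pics/t6.png");print(e0,e1,c0,c1)
E
```

```text
t 7.3167 p [620.816  89.948  66.735] corner [628.656  90.008  43.422] F [-0.206 -0.401  2.701] w -0.2402149959770664 q [ 0.136 -0.328  2.122 -0.168  0.569 -1.339]
[[-0.705 -0.008  0.709]
 [-0.006  1.     0.006]
 [-0.709 -0.    -0.705]]
tool delta for corner: [-0.649 -0.018  1.25 ]
222 200 [115. 115. 115. 115. 115. 115. 115. 115. 115. 115. 115. 115. 115. 115.
 115. 116. 116. 115. 116. 115. 116. 116. 115. 110. 132. 139. 143. 107.
  66.  64. 115. 130. 128. 127. 127. 127. 128. 127. 127. 127.] [ 62.  63.  77. 125. 134. 132. 131. 132. 131. 131. 131. 132. 132. 132.
 132. 132. 132. 132. 132. 132. 132. 132. 132. 132. 132. 132. 132. 132.
 132. 132. 132. 132. 132. 132. 132. 132. 132. 132. 132. 132.]
```

```bash
python3 - <<'E'
from h import *
for f in("pics/top0.png","pics/t6.png"):
    im=cv2.cvtColor(cv2.imread(f),cv2.COLOR_BGR2GRAY).astype(float);print(im[185:228,155:175].mean(1).round())
for x in(473,473+56): print(w2px("top",[[x,260,64],[x,260,12]],1))
E
```

```text
[ 97. 105. 111. 116. 117. 117. 117. 117. 117. 117. 117. 117. 117. 117.
 117. 117. 117. 117. 117. 117. 117. 117. 117. 117. 117. 117. 117. 117.
 117. 117. 117. 117. 118. 108. 131. 139. 144. 108.  67.  60. 116. 130.
 128.]
[120. 120. 120. 120. 120. 121. 138. 143. 148.  97.  63.  64.  74. 125.
 135. 132. 131. 132. 132. 131. 131. 132. 132. 131. 132. 132. 132. 132.
 132. 132. 132. 132. 132. 132. 132. 132. 132. 132. 132. 132. 132. 132.
 132.]
[[157.679 222.652]
 [162.137 224.944]]
[[158.109 199.842]
 [162.515 203.043]]
```

Panel edge shift is about 28 px, or 65–69 mm of tray travel, so it is past the last tooth with the lever still held. Now I'll release and back off.

shift_gripper(moves={"x": [0,0,0,0,0,0,0,0],"y": [0,0,0,0,0,0,0,0],"z": [-5,-8,-15,-30,-30,-30,-30,0],"drx": [0,0,0,0,0,0,0,0],"dry": [0,0,0,0,0,0,0,0],"drz": [0,0,0,0,0,0,0,0],"jaw": [0,0,0,0,0,0,0,0]}, lines="2,4")

```text
position: [514.3, 89.6, 177.2]
orientation: [-0.01, 2.345, 0.006]
contact_force: [-0.0, 0.3, 1.3]
```

```bash
python3 - <<'E'
from h import *
st()
s=ctrl.sense();M=Rn.from_rotvec(s['orientation']).as_matrix();f=s['position']+M@[-11,0,22];print('front',f,M.T@(np.array([500,172,165])-f),M.T@np.array([0,0,-123.]))
g=ctrl.read_camera("top");cv2.imwrite("pics/t7.png",g[:,:,::-1])
im=cv2.cvtColor(g,cv2.COLOR_RGB2GRAY).astype(float);print(im[185:205,155:175].mean(1).round())
E
```

```text
t 8.0333 p [514.253  89.627 177.244] corner [522.284  89.737 153.995] F [-0.005  0.324  1.291] w 0.5590095263407883 q [ 0.182 -0.807  2.232 -0.152  0.933 -1.357]
[[-0.699 -0.009  0.715]
 [-0.005  1.     0.007]
 [-0.715  0.002 -0.699]]
front [537.67   89.847 169.719] [ 29.304  82.476 -23.008] [87.913 -0.2   86.025]
[121. 121. 121. 121. 120. 121. 139. 144. 149.  97.  63.  64.  74. 126.
 136. 133. 132. 132. 132. 133.]
```

shift_gripper(moves={"x": [0,0,0,0],"y": [27.5,27.5,27.5,0],"z": [0,0,0,0],"drx": [0,0,0,0],"dry": [0.0875,0.0875,0,0],"drz": [0,0,0,0],"jaw": [0,0,0,0]}, lines="2,4")

```text
position: [514.4, 175.4, 168.6]
orientation: [-0.015, 2.533, 0.005]
contact_force: [-0.5, 1.1, 1.0]
```

```bash
python3 - <<'E'
from h import *
s=ctrl.sense();M=Rn.from_rotvec(s['orientation']).as_matrix();f=s['position']+M@[-11,0,22];print('q',s['qpos'],'front',f,M.T@(np.array([510,172,95])-f),M.T@np.array([0,0,-50.]),M.T@np.array([10,0,0]))
E
```

```text
q [ 0.39  -0.541  2.022 -0.239  1.097 -1.145] front [536.004 175.629 156.877] [56.751 -3.355 35.864] [28.595 -0.023 41.016] [-8.203 -0.116  5.718]
```

shift_gripper(moves={"x": [19,19,19,10,10,10,0,0],"y": [-1,-1,-1,0,0,0,0,0],"z": [12,12,12,14.3,14.3,14.3,0,0],"drx": [0,0,0,0,0,0,0,0],"dry": [0,0,0,0,0,0,0,0],"drz": [0,0,0,0,0,0,0,0],"jaw": [0,0,0,0,0,0,0,0]}, lines="2,4")

```text
position: [487.5, 167.5, 53.1]
orientation: [-0.011, 2.534, 0.0]
contact_force: [0.0, 0.4, 0.3]
```

```bash
python3 - <<'E'
from h import *
s=ctrl.sense();M=Rn.from_rotvec(s['orientation']).as_matrix();f=s['position']+M@[-11,0,22];print('q',s['qpos'],'front',f,M.T@(np.array([612,172,42])-f),M.T@np.array([10,0,0]))
E
```

```text
q [ 0.402 -0.56   2.242 -0.284  0.909 -1.066] front [509.069 167.648  41.304] [-84.926   3.541  58.217] [-8.209 -0.079  5.71 ]
```

shift_gripper(moves={"x": [-4.1,-4.1,-4.1,-4.1,-1.6,-1.6,-1.6,-1.6],"y": [0.5,0.5,0.5,0.5,0,0,0,0],"z": [2.85,2.85,2.85,2.85,1.15,1.15,1.15,1.15],"drx": [0,0,0,0,0,0,0,0],"dry": [0,0,0,0,0,0,0,0],"drz": [0,0,0,0,0,0,0,0],"jaw": [0,0,0,0,0,0,0,0]}, lines="2,4")

```text
position: [516.7, 170.7, 56.0]
orientation: [-0.01, 2.529, 0.003]
contact_force: [0.5, 0.1, -0.3]
```

shift_gripper(moves={"x": [-1.6,-1.6,-2.4,-2.4,-3.3,-3.3,-3.3,-3.3],"y": [0,0,0,0,0,0,0,0],"z": [1.15,1.15,1.7,1.7,2.3,2.3,2.3,2.3],"drx": [0,0,0,0,0,0,0,0],"dry": [0,0,0,0,0,0,0,0],"drz": [0,0,0,0,0,0,0,0],"jaw": [0,0,0,0,0,0,0,0]}, lines="2,4")

```text
position: [542.8, 171.0, 56.0]
orientation: [-0.01, 2.529, 0.003]
contact_force: [-3.3, -0.6, 1.2]
```

```bash
python3 - <<'E'
from h import *
s=ctrl.sense();M=Rn.from_rotvec(s['orientation']).as_matrix();f=s['position']+M@[-11,0,22];print('front',f,M.T@(np.array([612,172,42])-f))
g=ctrl.read_camera("top");cv2.imwrite("pics/t8.png",g[:,:,::-1])
im=cv2.cvtColor(g,cv2.COLOR_RGB2GRAY).astype(float);print(im[160:205,155:170].mean(1).round())
E
```

```text
front [564.47  171.216  44.346] [-37.546   0.391  29.248]
[116. 121. 119. 118. 119. 119. 119. 119. 119. 119. 119. 119. 119. 119.
 119. 119. 119. 119. 119. 119. 120. 119. 119. 119. 137. 142. 147.  93.
  61.  63.  62. 119. 134. 131. 130. 130. 130. 130. 130. 131. 131. 124.
 115. 109. 110.]
```

shift_gripper(moves={"x": [-3.3,-3.3,-3.3,-3.3,-3.3,-3.3,-3.3,-3.3],"y": [0,0,0,0,0,0,0,0],"z": [2.3,2.3,2.3,2.3,2.3,2.3,2.3,2.3],"drx": [0,0,0,0,0,0,0,0],"dry": [0,0,0,0,0,0,0,0],"drz": [0,0,0,0,0,0,0,0],"jaw": [0,0,0,0,0,0,0,0]}, lines="2,4")

```text
position: [575.0, 171.3, 56.2]
orientation: [-0.01, 2.529, 0.003]
contact_force: [-2.6, 1.1, 1.3]
```

shift_gripper(moves={"x": [-2.4,-1.6,-1.6,-1.6,0],"y": [0,0,0,0,0],"z": [1.7,1.15,1.15,1.15,0],"drx": [0,0,0,0,0],"dry": [0,0,0,0,0],"drz": [0,0,0,0,0],"jaw": [0,0,0,0,0]}, lines="2,4")

```text
position: [583.9, 171.2, 56.3]
orientation: [-0.01, 2.528, 0.003]
contact_force: [-0.2, 0.8, 0.1]
```

shift_gripper(moves={"x": [-0.8,-0.8,-0.8,0],"y": [0,0,0,0],"z": [0.6,0.6,0.6,0],"drx": [0,0,0,0],"dry": [0,0,0,0],"drz": [0,0,0,0],"jaw": [0,0,0,0]}, lines="2,4")

```text
position: [586.7, 171.2, 56.2]
orientation: [-0.01, 2.528, 0.003]
contact_force: [-0.6, -0.5, 0.6]
```

shift_gripper(moves={"x": [-0.8,-0.8,-0.8,0],"y": [0,0,0,0],"z": [0.6,0.6,0.6,0],"drx": [0,0,0,0],"dry": [0,0,0,0],"drz": [0,0,0,0],"jaw": [0,0,0,0]}, lines="2,4")

```text
position: [589.8, 171.3, 56.2]
orientation: [-0.01, 2.528, 0.003]
contact_force: [-0.5, -0.2, 0.2]
```

shift_gripper(moves={"x": [-0.8,-0.8],"y": [0,0],"z": [0.6,0.6],"drx": [0,0],"dry": [0,0],"drz": [0,0],"jaw": [0,0]}, lines="2,4")

```text
position: [591.6, 171.3, 56.1]
orientation: [-0.01, 2.529, 0.003]
contact_force: [-2.6, -0.7, 1.9]
```

shift_gripper(moves={"x": [-0.8,-0.8],"y": [0,0],"z": [0.6,0.6],"drx": [0,0],"dry": [0,0],"drz": [0,0],"jaw": [0,0]}, lines="2,4")

```text
position: [593.7, 171.4, 56.0]
orientation: [-0.01, 2.529, 0.003]
contact_force: [-3.0, -0.4, 1.6]
```

```bash
python3 - <<'E'
from h import *
g=ctrl.read_camera("top");cv2.imwrite("pics/t9.png",g[:,:,::-1])
im=cv2.cvtColor(g,cv2.COLOR_RGB2GRAY).astype(float);print(im[155:180,155:170].mean(1).round())
E
```

```text
[ 81.  83.  65.  41.  75. 115. 120. 117. 127. 138. 142. 140.  85.  58.
  63.  59.  87. 126. 132. 130. 129. 129. 129. 130. 130.]
```

shift_gripper(moves={"x": [-0.8,-0.8],"y": [0,0],"z": [0.6,0.6],"drx": [0,0],"dry": [0,0],"drz": [0,0],"jaw": [0,0]}, lines="2,4")

```text
position: [595.2, 171.4, 55.7]
orientation: [-0.01, 2.53, 0.003]
contact_force: [-17.5, -1.2, 11.4]
```

shift_gripper(moves={"x": [-0.8,-0.8],"y": [0,0],"z": [0.6,0.6],"drx": [0,0],"dry": [0,0],"drz": [0,0],"jaw": [0,0]}, lines="2,4")

```text
position: [595.5, 171.5, 55.7]
orientation: [-0.009, 2.534, 0.002]
contact_force: [-39.9, -3.0, 24.0]
```

shift_gripper(moves={"x": [-0.8,0],"y": [0,0],"z": [0.6,0],"drx": [0,0],"dry": [0,0],"drz": [0,0],"jaw": [0,0]}, lines="2,4")

```text
position: [595.6, 171.5, 55.7]
orientation: [-0.009, 2.536, 0.002]
contact_force: [-43.1, -3.9, 23.6]
```

Firm end stop reached. Back off.

shift_gripper(moves={"x": [1.6,2.4,4.1,12,16,16,0],"y": [0,0,0,0,0,0,0],"z": [-1.2,-1.7,-2.9,-8,-11,-11,0],"drx": [0,0,0,0,0,0,0],"dry": [0,0,0,0,0,0,0],"drz": [0,0,0,0,0,0,0],"jaw": [0,0,0,0,0,0,0]}, lines="2,4")

```text
position: [532.9, 170.8, 53.6]
orientation: [-0.011, 2.531, 0.003]
contact_force: [0.3, -0.7, -1.2]
```

```bash
python3 - <<'E'
from h import *
a=ctrl.read_camera("side")[:,:,::-1];b=ctrl.read_camera("top")[:,:,::-1]
cv2.imwrite("pics/f.png",np.hstack([cv2.resize(a[100:290,60:310],(450,342)),cv2.resize(b[90:240,110:260],(342,342))]))
im=cv2.cvtColor(np.ascontiguousarray(b),cv2.COLOR_BGR2GRAY).astype(float);print(im[155:180,155:170].mean(1).round())
E
```

```text
[ 82.  83.  66.  41.  76. 116. 121. 110. 134. 141. 147. 113.  70.  62.
  63.  58. 115. 132. 131. 130. 129. 129. 130. 129. 129.]
```

View pics/f.png

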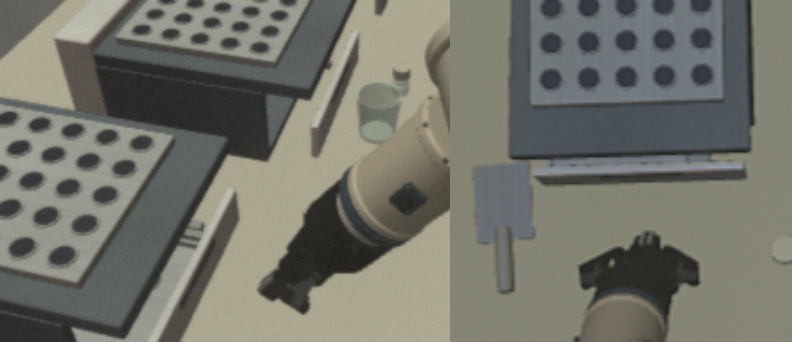

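The panel sits as close to its hood as unit_b's does. The tool is clear, and the beaker, spare jar, cap and spatula look undisturbed.

```bash
python3 -c "
from rig import ctrl
print(ctrl.hand_in())"
```

```text
the job is handed in; nothing more can be done
None
```

I held the lever down while sliding the tray past the teeth, pushed it gently in to the firm end stop, and handed the job in; no verdict came back. In the last pictures the bystanders looked undisturbed and the robot clear, but with the tray shut the hood hid the jars and lever, so those two weren't checked.

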